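Spring the hidden catch of the orange stick box

ROBOT

A 6-joint arm with a two-finger parallel gripper is mounted at the origin on a cart in front of the work surface, level with it; the furniture and walls round the work are solid. World frame = base frame: x ahead of the robot, y to its left, z up, the work surface at z = 0. Lengths are in mm, angles in degrees, forces in N, time in s.
With the tool pointing down it reaches from about 425 to 1125 mm from the base axis. Payload 14.9 kg.
Tool frame: the origin (TCP) lies on the centre line of the jaws, within the pads' length; the fingertips stand ahead of it and the grasp point (between the pads) lies 3 mm ahead of it (ctrl.tip_reach is the z of the fingertips in the tool frame, in mm); z points along the fingers, y is the line along which they close (so a half turn about z gives the same grasp; the last joint's range is limited). The gripper opens to 91 mm and grips with 3 to 60 N. Pads are 32 mm wide; open, the fingers measure 118 mm over their backs; the gripper's body (76 mm by 178 mm) begins 60 mm behind the grasp point.
Start: joints at [64.784, 21.709, 99.362, -0, 58.929, -1.908], TCP at [276.979, 642.885, 235.932] pointing down, gripper open.
Joint ranges: [-158.91, 158.91], [-42.39, 125.64], [0.06, 152.35], [-60.88, 240.88], [17.5, 164.5], [-176.32, 176.32]. Speed limits (degrees/s): [108.29, 108.29, 136.94, 180, 180, 180].

INTERFACE

Orientations are given as [roll, pitch, yaw] about the fixed x, y, z axes, in that order (R = Rz(yaw) Ry(pitch) Rx(roll)).
In Python, from cell import sensors, capture, job, outline_of, spot_point, ctrl gives the robot as it stands.
- The arm moves only by the tool carry_out, never from a script. Its argument "plan" is a list of rows, each a list of 7 numbers: the opening, from 0 (shut) to 1 (fully open), then the shift along the world's x, y, z in mm, then the turn, a rotation vector about the world's x, y, z in degrees. A call has 1 to 20 rows; each row shifts and turns the commanded pose from where the row before left it; what a row does not reach is not made up. A row lasts 1/12 s, in which the tool goes at most 41.7 mm and 7.16 degrees, less where a joint would pass 70% of its speed; a pose out of reach is approached as far as the arm can. A call with a gripper value outside its range is refused whole. The fingers move at their own pace and stop on an object; the grip force is fixed at half the most. Time passes only in rows, so rows that do not move let the fingers close. It gives the time, the measured TCP pose, the force, the opening and the grip force at its end, in the units of the state.
- sensors.read_state(): the state, without advancing time (a new reading comes with each control period).
- capture(name): name is "side" or "top" or "wrist"; returns a dict with "color" (400x640x3 uint8, red, green, blue), "depth" (400x640 float32, mm along the optical axis (not along the pixel's ray), 0 where there is no reading), "fovy" (degrees; the focal length in pixels is half the picture's height over the tangent of half this angle, whatever the lens; pixels are square), "cx", "cy" (the principal point, pixels), "R" (3x3) and "t" (3): a world point X has camera coordinates R X + t. Camera axes: x right, y down, z forward; pixel columns grow to the right and rows downward; lengths in mm; the calibration is good to about 2 mm. A picture is of the moment at which its call begins.
- job.job_done(): hands the job in; it is judged then, once.
Trained networks look in a picture, given as the dict that the camera call returned (one of the last four; its "shot" number tells which), for a name from the list of things; names that differ only in an ending like _2 or _b are one class to them, and where a whole thing is asked for, a point or a joint stands for the part that bears it (a point fixed in the world has none). Each returns a list of dicts, best first, with "confidence" (0 to 1); they miss things now and then, are a little off and sometimes report something else, mostly with a low value. They report only what shows in the picture. A call takes as long as a camera call.
- outline_of(picture, label): "region" (400x640 bool, what is visible of it) and "box" ([left, top, right, bottom] in pixels, round what is visible of it).
- spot_point(picture, label): "location" ([row, column] in pixels: a listed point, or the origin of a listed thing).
The state is a dict: "clock": time; "joints": joint angles; "joint_velocities": joint speeds; "joint_torque": joint torques, N m; "ee_pos": TCP position; "tool_rot": TCP orientation; "force": force on the tool from outside, world axes, zero at the start; "wrist_torque": the same for the moment, N m; "opening": opening from 0.0 (shut) to 1.0 (fully open); "finger_force": force on a finger pad.
Only numpy, scipy, OpenCV 4.12 (cv2) and the standard library are available. Lean on these libraries where they do the work, as an engineer would, in place of code of your own. Each camera call takes 0.05 s, during which the arm holds its last target. There are 200 camera calls.

TASK

The backup memory stick is locked in the steel box with the orange slide on top. Push that slide by its finger hole along the box, the way its chevrons point, as far as it goes, so that the hole lies over the hidden recess; then reach in and press the catch there right down, which drives the drawer out at the front. Leave the slide and drawer open with the stick in the drawer, and do not work the box with the blue slide or shift the marker and the eraser.

Things in the scene. Friction and masses are not known exactly. Their poses are not given: they have to be found in the camera images.
- orange_box: The box to open: grey steel, 110 mm (x) by 226 mm (y), deck 60 mm high, fixed to the desk. Origin: centre of its underside; z up; drawer front at its -x; the slide runs towards its +y. The recess, 68 mm (x) by 56 mm (y), lies exactly at the middle of the deck (x = y = 0). Guide rails, 67 mm high, run along y at x = -43 and +43 mm.
- orange_slide (a joint): Travel of the orange slide along the box towards the box's +y, in m: 0 at its start end, 0.07 at its stop, where its hole is exactly over the recess; found between 0 and 0.012. Below 0.015 it hides the recess fully. It moves with about 2 N and stays where it is left.
- orange_hole (a point): Centre of the finger hole of the orange slide, at the height of the deck under it (60.5 mm above the desk); moves with the slide. The hole is square, 50 by 50 mm, goes right through, and is ringed by a raised collar whose top is 71 mm above the desk; under it is the bare deck until it comes over the recess.
- orange_catch_top (a point): Top centre of the catch in the recess, hidden under the slide: a flat brass plate, 48 mm (x) by 52 mm (y), that moves straight down, from 55 mm above the desk as found to 45 mm, where it meets a hard stop. Pressing takes 4 to 5 N; it stays where it is left. A lever drives the drawer out 4.5 mm for each mm of catch. Axes as the box's.
- orange_drawer (a joint): How far the drawer of the orange box is out, towards the box's -x, in m: 0 shut and flush, 0.045 fully out (catch fully down). It has no handle.
- orange_stick: Red memory stick, 17 x 52 x 8 mm, lying loose in the front of the orange box's drawer, out of sight until the drawer is out. Origin: centre of its underside, which lies 11 mm above the desk; long side along its y.
- blue_box: The other box, of the same make and size and in working order, with a blue slide: not to be worked. Frame as the orange box's.
- blue_slide (a joint): The blue slide's position, as for the orange one; to be left as found.
- blue_drawer (a joint): The blue box's drawer, as for the orange one; shut, to be left shut.
- marker: White felt marker with red cap, 16 x 132 x 18 mm, loose behind the boxes; a bystander. Origin: centre of its underside.
- rubber: Blue and white eraser, 18 x 42 x 11 mm, loose behind the boxes; a bystander. Origin: centre of its underside.

How it is judged:
By the outcome, as a careful person would: the job done as asked, in the order asked, and still so for the second after the job is handed in, with the robot touching nothing.
It also fails if it takes over 29 s, if anything falls off the work surface, if the arm or the gripper's body presses on something with over 40 N, if the wrist force passes 120 N, or if a joint passes its speed limit or range.

## Working session

There is one attempt and no reset: what is moved stays moved. The work goes in short steps, Python scripts to look and compute and a tool call to move; the robot and the scene stay as the last step left them, time stands still between calls to the robot, and variables do not carry over. Pictures are saved under pics/ and viewed, at most 10 in all, crops included, and the job is handed in when it is done.

Besides the shell and the picture viewer there is one more tool, called after "Call:" as name(argument=value, ...), one argument or row to a line, values as JSON. carry_out: Moves the arm, as the interface text tells. Its arguments: {"type":"object","properties":{"plan":{"type":"array","items":{"type":"array","items":{"type":"number"}}}},"required":["plan"]}

```bash
mkdir -p pics; cat > h.py <<'E'
import numpy as np, cv2
from cell import sensors, capture, job, outline_of, spot_point, ctrl
def K(p):
    return 200/np.tan(np.radians(p["fovy"]/2))
def atz(p,rc,z):
    f=K(p); d=np.array([(rc[1]-p["cx"])/f,(rc[0]-p["cy"])/f,1.]); R=np.array(p["R"]);t=np.array(p["t"])
    o=-R.T@t; v=R.T@d
    return o+v*(z-o[2])/v[2]
def save(p,n): cv2.imwrite("pics/"+n,cv2.cvtColor(p["color"],cv2.COLOR_RGB2BGR))
E
python3 - <<'E'
from h import *
s=sensors.read_state();print(s["ee_pos"],s["tool_rot"],ctrl.tip_reach)
for c in("top","side"):
    p=capture(c);save(p,c+"0.png")
    for n,z in(("orange_box",0),("orange_hole",60.5),("orange_slide",66),("blue_box",0),("blue_slide",66),("marker",0),("rubber",0)):
        for r in spot_point(p,n)[:2] if n!="x" else []: print(c,n,round(r["confidence"],2),np.round(r["location"]),np.round(atz(p,r["location"],z)))
E
```

```text
[276.80908836 642.53505535 235.29164412] [-1.79936969e+02 -3.20512954e-03  1.56692631e+02] 22.0
top orange_box 0.95 [247. 227.] [464. 172.   0.]
top orange_hole 0.67 [251. 255.] [455. 101.  60.]Traceback (most recent call last):
  File "<stdin>", line 6, in <module>
ValueError: it knows: blue_box, marker, orange_box, orange_catch_top, orange_hole, orange_stick, rubber
```

```bash
python3 - <<'E'
from h import *
for c in("top","side"):
    p=capture(c);save(p,c+"1.png")
    for n,z in(("orange_box",0),("orange_hole",60.5),("blue_box",0),("marker",0),("rubber",0)):
        for r in spot_point(p,n)[:2]: print(c,n,round(r["confidence"],2),np.round(r["location"]),np.round(atz(p,r["location"],z)))
    if c=="top":
        for n in("orange_box","blue_box"):
            for r in outline_of(p,n)[:1]:
                m=r["region"]; rect=cv2.minAreaRect(np.argwhere(m)[:,::-1].astype(np.float32))
                print(n,rect,[np.round(atz(p,(b[1],b[0]),60)) for b in cv2.boxPoints(rect)])
E
```

```text
top orange_box 0.94 [246. 232.] [467. 163.   0.]
top orange_hole 0.84 [252. 253.] [453. 105.  60.]
top blue_box 0.64 [241. 395.] [ 474. -205.    0.]
top marker 0.83 [155. 415.] [ 669. -256.    0.]
top marker 0.73 [250. 252.] [456. 116.   0.]
top rubber 0.6 [158. 193.] [671. 256.   0.]
orange_box ((226.2676544189453, 245.02056884765625), (110.36627197265625, 53.53416061401367), 4.39870548248291) [array([421., 283.,  60.]), array([535., 278.,  60.]), array([514.,  40.,  60.]), array([402.,  49.,  60.])]
blue_box ((399.54644775390625, 239.69207763671875), (52.40245056152344, 108.72492980957031), 76.40904998779297) [array([503., -82.,  60.]), array([ 555., -308.,   60.]), array([ 447., -329.,   60.]), array([ 396., -106.,   60.])]
side orange_box 0.97 [187. 296.] [470. 166.   0.]
side orange_hole 0.6 [269. 306.] [ 477. -277.   60.]
side orange_hole 0.59 [183. 293.] [463.  90.  60.]
side blue_box 0.76 [267. 304.] [ 477. -198.    0.]
side marker 0.85 [284. 395.] [ 675. -274.    0.]
side rubber 0.41 [166. 359.] [676. 281.   0.]
```

View pics/top0.png

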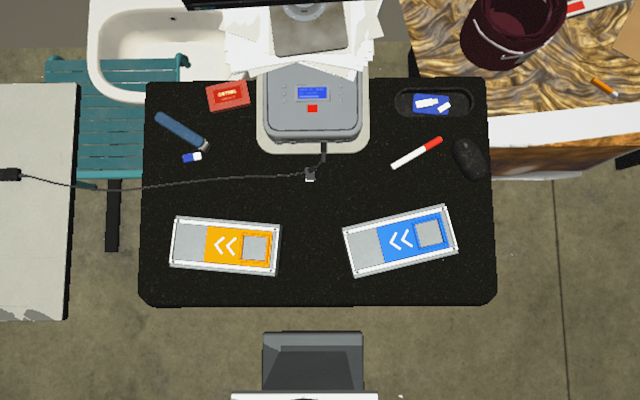

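The top picture shows the orange box at about (226,245), with its hole near (255,248), its chevrons pointing left (+y), and the blue box at (400,240). The box yaw is about -5°. I'll move over the hole with the gripper closed and look with the wrist camera.

Call:
carry_out(
  plan=[
    [0,11.6,-34,0,0,0,1.15],
    [0,11.6,-34,0,0,0,1.15],
    [0,11.6,-34,0,0,0,1.15],
    [0,11.6,-34,0,0,0,1.15],
    [0,11.6,-34,0,0,0,1.15],
    [0,11.6,-34,0,0,0,1.15],
    [0,11.6,-34,0,0,0,1.15],
    [0,11.6,-34,0,0,0,1.15],
    [0,11.6,-34,0,0,0,1.15],
    [0,11.6,-34,0,0,0,1.15],
    [0,11.6,-34,0,0,0,1.15],
    [0,11.6,-34,0,0,0,1.15],
    [0,11.6,-34,0,0,0,1.15],
    [0,11.6,-34,0,0,0,1.15],
    [0,11.6,-34,0,0,0,1.15],
    [0,11.6,-34,0,0,0,1.15],
    [0,0,0,0,0,0,0],
    [0,0,0,0,0,0,0],
  ],
)

```text
clock: 2.35
ee_pos: [463.0, 97.5, 236.1]
tool_rot: [180.0, 0.0, 174.9]
force: [-0.8, -0.2, 0.2]
opening: 0.006
finger_force: 0.0
```

```bash
python3 - <<'E'
from h import *
s=sensors.read_state();print(s["clock"],s["ee_pos"],s["tool_rot"],s["opening"],s["force"])
p=capture("wrist");save(p,"w1.png")
for n,z in(("orange_box",0),("orange_hole",60.5)):
    for r in spot_point(p,n)[:2]: print(n,round(r["confidence"],2),np.round(r["location"]),np.round(atz(p,r["location"],z),1))
# orange pixels near slide level
h=cv2.cvtColor(p["color"],cv2.COLOR_RGB2HSV);m=((h[...,0]>8)&(h[...,0]<25)&(h[...,1]>150)&(h[...,2]>120)).astype(np.uint8)
cs,_=cv2.findContours(m,cv2.RETR_CCOMP,cv2.CHAIN_APPROX_NONE)
for c in cs:
    if cv2.contourArea(c)>400:
        r=cv2.minAreaRect(c);print(cv2.contourArea(c),[list(np.round(atz(p,(b[1],b[0]),66)[:2],1)) for b in cv2.boxPoints(r)])
E
```

```text
2.35 [463.03007577  97.49581694 236.06666507] [1.79993708e+02 1.56705157e-02 1.74903274e+02] 0.006369115067538728 [-0.75627848 -0.23467454  0.24246648]
orange_box 0.56 [173. 372.] [467.5 168.7   0. ]
orange_hole 0.4 [293. 435.] [624.8 236.2  60.5]
2881.5 [[np.float64(607.2), np.float64(-167.6)], [np.float64(585.0), np.float64(-161.7)], [np.float64(617.6), np.float64(208.7)], [np.float64(640.3), np.float64(208.6)]]
4758.0 [[np.float64(420.3), np.float64(71.5)], [np.float64(431.2), np.float64(194.4)], [np.float64(505.8), np.float64(193.4)], [np.float64(494.4), np.float64(63.2)]]
1840.0 [[np.float64(433.6), np.float64(78.1)], [np.float64(438.2), np.float64(129.9)], [np.float64(488.6), np.float64(126.6)], [np.float64(483.8), np.float64(72.8)]]
```

View pics/w1.png

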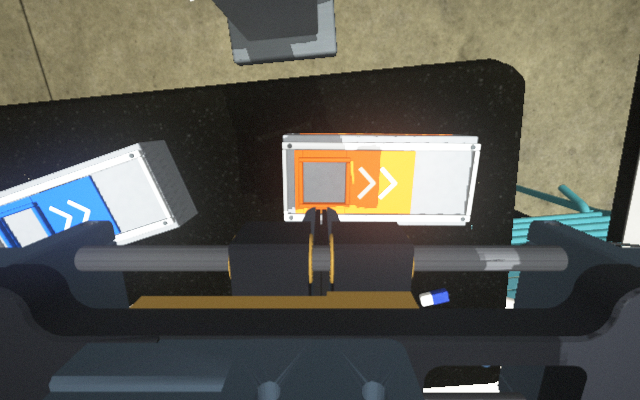

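The wrist picture shows the hole at about pixel (325,182), which is world (461,101.5). The slide is about 6 mm along and the fingers are closed. Next I'll descend into the hole.

Call:
carry_out(
  plan=[
    [0,-1,2,-36,0,0,0],
    [0,-1,2,-36,0,0,0],
    [0,0,0,-36,0,0,0],
    [0,0,0,-26,0,0,0],
    [0,0,0,-10,0,0,0],
    [0,0,0,-6,0,0,0],
    [0,0,0,0,0,0,0],
  ],
)

```text
clock: 3.08
ee_pos: [460.4, 103.5, 85.7]
tool_rot: [-180.0, -0.1, 175.1]
force: [0.3, -0.5, -0.3]
opening: 0.004
finger_force: 0.0
```

```bash
python3 - <<'E'
from h import *
s=sensors.read_state();print(s["clock"],s["ee_pos"],s["force"])
p=capture("wrist");save(p,"w2.png")
E
```

```text
3.0833 [460.37084566 103.46392916  85.68943092] [ 0.30791897 -0.54519674 -0.25843027]
```

View pics/w2.png

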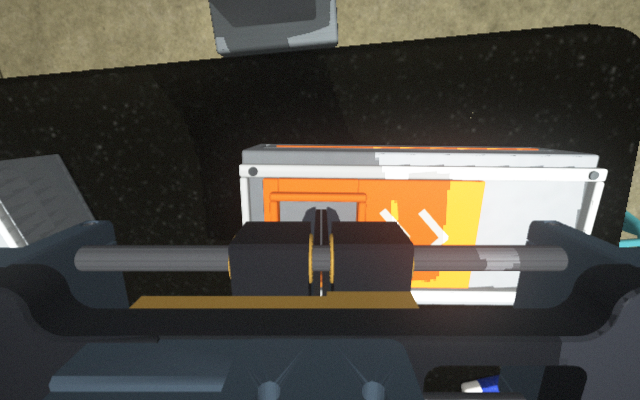

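The fingers stand inside the hole at about (322,215), with no contact force. Next I'll push along the box's +y.

Call:
carry_out(
  plan=[
    [0,0.5,5.5,0,0,0,0],
    [0,0.5,5.5,0,0,0,0],
    [0,0.5,5.5,0,0,0,0],
    [0,0.5,5.5,0,0,0,0],
    [0,0.5,5.5,0,0,0,0],
    [0,0.5,5.5,0,0,0,0],
    [0,0.5,5.5,0,0,0,0],
    [0,0.5,5.5,0,0,0,0],
    [0,0.5,5.5,0,0,0,0],
    [0,0.5,5.5,0,0,0,0],
    [0,0.5,5.5,0,0,0,0],
    [0,0.4,4,0,0,0,0],
  ],
)

```text
clock: 4.13
ee_pos: [466.5, 168.0, 85.9]
tool_rot: [-180.0, -0.0, 175.1]
force: [0.6, -1.9, 1.4]
opening: 0.01
finger_force: 0.9
```

Call:
carry_out(
  plan=[
    [0,0.2,2,0,0,0,0],
    [0,0.2,2,0,0,0,0],
    [0,0.2,2,0,0,0,0],
    [0,0,0,0,0,0,0],
  ],
)

```text
clock: 4.47
ee_pos: [467.0, 173.6, 85.9]
tool_rot: [180.0, -0.0, 175.1]
force: [-0.5, -1.4, 0.2]
opening: 0.007
finger_force: 0.0
```

Call:
carry_out(
  plan=[
    [0,0.1,1.5,0,0,0,0],
    [0,0.1,1.5,0,0,0,0],
    [0,0.1,1,0,0,0,0],
    [0,0,0,0,0,0,0],
  ],
)

```text
clock: 4.8
ee_pos: [467.3, 177.5, 85.9]
tool_rot: [-180.0, -0.0, 175.1]
force: [0.7, -1.6, 0.1]
opening: -0.001
finger_force: 0.3
```

Call:
carry_out(
  plan=[
    [0,0.1,1.5,0,0,0,0],
    [0,0.1,1,0,0,0,0],
    [0,0,0,0,0,0,0],
  ],
)

```text
clock: 5.05
ee_pos: [467.6, 180.0, 85.9]
tool_rot: [180.0, -0.0, 175.1]
force: [0.2, -1.5, -0.1]
opening: 0.005
finger_force: 0.3
```

Call:
carry_out(
  plan=[
    [0,0.1,1.5,0,0,0,0],
    [0,0.1,1,0,0,0,0],
    [0,0,0,0,0,0,0],
  ],
)

```text
clock: 5.3
ee_pos: [467.6, 181.3, 85.9]
tool_rot: [-179.9, -0.0, 175.2]
force: [3.0, -18.8, 4.1]
opening: 0.009
finger_force: 9.8
```

```bash
python3 - <<'E'
from h import *
p=capture("top");save(p,"t2.png")
q=capture("wrist")
im=np.vstack([cv2.resize(p["color"][190:300,140:320],(540,330)),cv2.resize(q["color"][100:320],(540,186))]);cv2.imwrite("pics/c2.png",im[...,::-1])
for p in(p,q):
  for n,z in(("orange_box",0),("orange_hole",60.5)):
    for r in spot_point(p,n)[:2]: print(n,round(r["confidence"],2),np.round(r["location"]),np.round(atz(p,r["location"],z),1))
E
```

```text
orange_box 0.39 [239. 395.] [ 477.3 -206.     0. ]
orange_box 0.7 [206. 304.] [467.1 166.2   0. ]
```

View pics/c2.png

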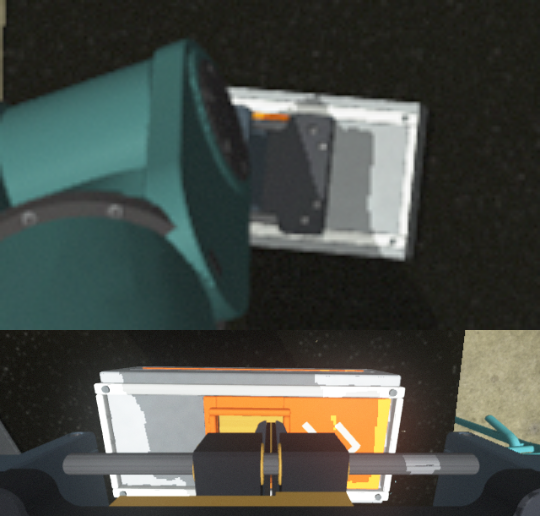

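The force rise to 18.8 N shows the slide is at its stop. The crop shows the brass catch in the hole at about (245,418). I'll centre the fingers and press down.

Call:
carry_out(
  plan=[
    [0,-0.5,-6,0,0,0,0],
    [0,-0.5,-5,0,0,0,0],
    [0,0,0,-5,0,0,0],
    [0,0,0,-3,0,0,0],
    [0,0,0,-2,0,0,0],
    [0,0,0,-2,0,0,0],
    [0,0,0,-2,0,0,0],
    [0,0,0,-2,0,0,0],
    [0,0,0,-1.5,0,0,0],
    [0,0,0,-1,0,0,0],
    [0,0,0,0,0,0,0],
  ],
)

```text
clock: 6.52
ee_pos: [466.8, 171.5, 67.3]
tool_rot: [180.0, -0.0, 175.1]
force: [-0.0, 0.9, 0.4]
opening: 0.003
finger_force: 0.0
```

Call:
carry_out(
  plan=[
    [0,0,0,-0.5,0,0,0],
    [0,0,0,-0.5,0,0,0],
    [0,0,0,-0.5,0,0,0],
    [0,0,0,0,0,0,0],
    [0,0,0,0,0,0,0],
  ],
)

```text
clock: 6.93
ee_pos: [467.1, 171.6, 67.2]
tool_rot: [180.0, -0.0, 175.1]
force: [-11.2, -1.9, 34.4]
opening: 0.006
finger_force: 17.0
```

Hard stop reached with 34 N at tip height 45 mm. I'll lift clear and check.

Call:
carry_out(
  plan=[
    [0,0,0,5,0,0,0],
    [0,0,0,12,0,0,0],
    [0,0,0,25,0,0,0],
    [0,0,0,36,0,0,0],
    [0,0,0,36,0,0,0],
    [0,0,0,36,0,0,0],
    [0,0,20,20,0,0,0],
    [0,0,36,0,0,0,0],
    [0,0,36,0,0,0,0],
    [0,0,36,0,0,0,0],
    [0,0,36,0,0,0,0],
    [0,0,36,0,0,0,0],
    [0,0,36,0,0,0,0],
    [0,0,0,0,0,0,0],
    [0,0,0,0,0,0,0],
  ],
)

```text
clock: 8.18
ee_pos: [466.3, 408.7, 236.2]
tool_rot: [180.0, 0.0, 175.2]
force: [-0.7, -1.8, -0.3]
opening: 0.005
finger_force: 0.0
```

```bash
python3 - <<'E'
from h import *
p=capture("top");q=capture("side")
im=np.vstack([cv2.resize(p["color"][190:300,140:320],(540,330)),cv2.resize(q["color"][120:240,220:400],(405,270),)[:,:405].repeat(1,0) if 0 else cv2.resize(q["color"][130:220,220:400],(540,270))]);cv2.imwrite("pics/c3.png",im[...,::-1])
for c,p in(("top",p),("side",q)):
  for n,z in(("orange_box",0),("orange_hole",60.5),("orange_catch_top",45),("orange_stick",11),("marker",0),("rubber",0)):
    for r in spot_point(p,n)[:1]: print(c,n,round(r["confidence"],2),np.round(r["location"]),np.round(atz(p,r["location"],z),1))
E
```

```text
top orange_box 0.68 [244. 231.] [470.2 163.4   0. ]
top orange_hole 0.84 [248. 224.] [462.2 167.   60.5]
top orange_catch_top 0.58 [248. 225.] [462.4 167.6  45. ]
top orange_stick 0.68 [278. 216.] [396.  195.6  11. ]
top marker 0.6 [155. 415.] [ 670.1 -257.9    0. ]
top rubber 0.58 [155. 192.] [676.6 256.9   0. ]
side orange_box 0.7 [283. 390.] [ 664.9 -270.8    0. ]
side orange_stick 0.63 [284. 392.] [ 664.6 -288.3   11. ]
side marker 0.75 [281. 392.] [ 671.5 -263.8    0. ]
side rubber 0.52 [169. 360.] [675.9 260.8   0. ]
```

View pics/c3.png

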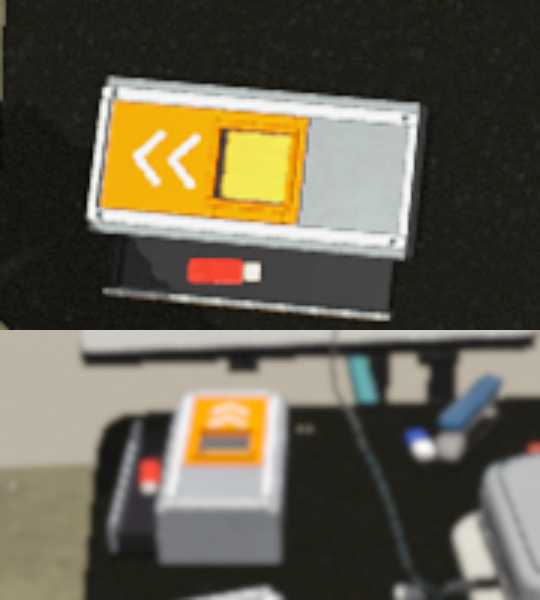

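The top crop shows the slide at its stop over the brass catch (255,167). The drawer is fully out, with the red stick in it at (225,270).

```bash
python3 -c "
from cell import job;print(job.job_done())"
```

```text
the job is handed in; nothing more can be done
None
```

The job is handed in: the orange slide is pushed to its stop, the catch is pressed to its hard stop, and the drawer looks fully out with the stick in it; the blue box was not touched, and the marker and eraser show no movement.

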